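# Shut down the paella hotplate: both heat knobs to their end stops

## Task

The paella is done: switch the hotplate off by turning both heat knobs on its sloped front panel fully anticlockwise (as seen looking at the knobs), each right up against its end stop. Leave the pan, pepper mill and garlic keeper where they are.

Things in the scene. Friction and masses are not known exactly. Their poses are not given: they have to be found in the camera images.
- hotplate: steel electric hotplate fixed to the counter: cooking body 330 x 360 mm, top 90 mm high, in front of it (towards the robot) a control panel that slopes gently down to the robot; origin under the middle of the cooking body, x away from the robot, z up
- panel: flat grey panel, 110 mm along its 10 degree slope, 360 mm wide; origin at the middle of its surface (78 mm above the counter), x up the slope, y left, z out of the panel. No dial markings: each knob's anticlockwise stop differs and must be felt. Both knobs start 1.9 to 2.8 rad from it, too far for one grasp of most arms; they turn 4.0 rad in all.
- left_grip (a point): on the axis of the left heat knob, 24 mm above the panel, at +85 mm along its y: the grip point. Black bar 52 mm long, 12 mm thick, top 34 mm above the panel, on a steel disc of radius 26 mm, 7 mm high. z: turning axis, out of the panel; x: along the bar to the white-marked pointer end. Friction about 0.06 Nm.
- left_tip (a point): pointer end of the left knob's bar (white mark), 26 mm from the axis and 24 mm above the panel
- right_grip (a point): on the axis of the right heat knob, 24 mm above the panel, at -85 mm along its y: the grip point. Black bar 52 mm long, 12 mm thick, top 34 mm above the panel, on a steel disc of radius 26 mm, 7 mm high. z: turning axis, out of the panel; x: along the bar to the white-marked pointer end. Friction about 0.06 Nm.
- right_tip (a point): pointer end of the right knob's bar (white mark), 26 mm from the axis and 24 mm above the panel
- paella_pan: carbon steel paella pan standing on the hotplate, rim radius 148 mm, 45 mm high, two red loop handles out to 182 mm from its centre; origin at the centre of its underside. Bystander.
- pepper_mill: black plastic pepper mill, upright, radius 28 mm, 165 mm high, on the counter beside the hotplate (either side); origin at the centre of its underside. Bystander.
- garlic_keeper: closed white ceramic garlic keeper with a terracotta lid, radius 52 mm, 122 mm high, on the counter beside the hotplate (other side); origin at the centre of its underside. Bystander.

How it is judged (in metres and radians):
At the end, for the whole second after the job is handed in: both knobs stand within about 5 degrees (0.09 rad) of their anticlockwise end stops, and pan, mill and keeper are within 20 mm of where they stood (x of left_tip in the frame of panel below -0.0133 m and y of left_tip in the frame of panel above 0.085 m and x of right_tip in the frame of panel below -0.0074 m and y of right_tip in the frame of panel above -0.085 m and distance of each of paella_pan, pepper_mill, garlic_keeper from where it was at the start of the episode below 0.02 m); the robot touches nothing.
It fails at once if the paella pan is shoved more than 20 mm (distance of paella_pan from where it was at the start of the episode above 0.02 m).
It fails at once if the pepper mill is shoved more than 20 mm or tipped over (distance of pepper_mill from where it was at the start of the episode above 0.02 m or angle between pepper_mill's own z axis and vertical above 0.4 rad).
It fails at once if the garlic keeper is shoved more than 20 mm or tipped over (distance of garlic_keeper from where it was at the start of the episode above 0.02 m or angle between garlic_keeper's own z axis and vertical above 0.4 rad).
It also fails if it takes over 67 s, if anything falls off the work surface, if the arm or the gripper's body presses on something with over 40 N, if the wrist force passes 120 N, or if a joint passes its speed limit or range.

## Robot

A 6-joint arm with a two-finger parallel gripper is mounted at the origin on the work surface. World frame = base frame: x ahead of the robot, y to its left, z up, the work surface at z = 0. Lengths are in m, angles in degrees, forces in N, time in s.
With the tool pointing down it reaches from about 0.4 to 0.825 m from the base axis. Payload 7 kg.
Tool frame: the origin (TCP) lies at the centre of the arm's flange, where the gripper is bolted on; the fingertips stand 178 mm ahead of it and the grasp point (between the pads) lies 159 mm ahead of it; z points along the fingers, y is the line along which they close (so a half turn about z gives the same grasp; the last joint's range is limited). The gripper opens to 88 mm and grips with 3 to 60 N. Pads are 19 mm wide; open, the fingers measure 130 mm over their backs; the gripper's body (78 mm by 193 mm) begins 47 mm behind the grasp point.
Start: joints at [16.507, 20.546, 0.682, 0, -70.136, -16.507], TCP at [0.675, -0, 0.405] pointing down, gripper open.
Joint ranges: [-176.03, 176.03], [-82.01, 121.73], [-58.28, 71.71], [-173.87, 95.51], [-174.79, -0.11], [-173.66, 173.66]. Speed limits (degrees/s): [136.94, 136.94, 172.46, 180, 180, 180].

## Interface

Orientations are given as [roll, pitch, yaw] about the fixed x, y, z axes, in that order (R = Rz(yaw) Ry(pitch) Rx(roll)).
In Python, from plant import telemetry, snapshot, workorder, nets gives the robot as it stands.
- The arm moves only by the shell command python3 -m creep 'ROWS'. ROWS is JSON, a list that holds one entry, the list of rows, each a list of 5 numbers: the shift along the tool's x, y, z normalised to -1 to 1, where 1 is 0.2 m, then the turn about the tool's z normalised to -1 to 1, where 1 is pi/2 rad, then the opening, from 0 (shut) to 1 (fully open). In form: [[[x, y, z, spin, hand], ...]]. A call has 1 to 8 rows; each row shifts and turns the commanded pose from where the row before left it, along the tool's axes as they then stand; what a row does not reach is not made up. A row lasts 1/12 s, in which the tool goes at most 41.7 mm and 7.16 degrees, less where a joint would pass 70% of its speed; a pose out of reach is approached as far as the arm can. A call with a number of a shift or a turn outside -1 to 1 is refused whole. A call with a gripper value outside its range is refused whole. The fingers move at their own pace and stop on an object; the grip force is fixed at half the most. Time passes only in rows, so rows that do not move let the fingers close. It gives the time, the measured TCP pose, the force, the opening and the grip force at its end, in the units of the state.
- telemetry.get_obs(): the state, without advancing time (a new reading comes with each control period).
- snapshot(name): name is "scene" or "side" or "wrist"; returns a dict with "frame" (420x560x3 uint8, red, green, blue), "fx", "fy", "cx", "cy" (pixels), "rvec" (rotation vector, rad) and "tvec" (3), from world to camera coordinates, as OpenCV has them; the wrist camera has in their place "mount" (4x4, takes a point from camera to tool coordinates, whose origin is the TCP and whose axes are the flange's). Camera axes: x right, y down, z forward; pixel columns grow to the right and rows downward; lengths in m; the calibration is good to about 2 mm. The wrist camera is an equidistant fisheye: a pixel r from the principal point sees the ray r / f radians off the axis. A picture is of the moment at which its call begins: read the wrist's pose just before it. There is no depth.
- workorder.close_job(): hands the job in; it is judged then, once.
Trained networks look in a picture, given as the dict that the camera call returned (one of the last four; its "shot" number tells which), for a name from the list of things; names that differ only in an ending like _2 or _b are one class to them, and where a whole thing is asked for, a point or a joint stands for the part that bears it (a point fixed in the world has none). Each returns a list of dicts, best first, with "confidence" (0 to 1); they miss things now and then, are a little off and sometimes report something else, mostly with a low value. They report only what shows in the picture. A call takes as long as a camera call.
- nets.find_in(picture, query): "uv" ([column, row] in pixels, amid what is visible of it).
- nets.masks_of(picture, query): "region" (420x560 bool, what is visible of it) and "uv" ([column, row] in pixels, amid what is visible of it).
- nets.landmark_of(picture, query): "uv" ([column, row] in pixels: a listed point, or the origin of a listed thing).
The state is a dict: "clock": time; "joint_pos": joint angles; "qvel": joint speeds; "tau": joint torques, N m; "tool_pos": TCP position; "orientation": TCP orientation; "force": force on the tool from outside, world axes, zero at the start; "moment": the same for the moment, N m; "opening": finger opening in m; "gripper_force": force on a finger pad.
Only numpy, scipy, OpenCV 4.12 (cv2) and the standard library are available. Lean on these libraries where they do the work, as an engineer would, in place of code of your own. Each camera call takes 0.05 s, during which the arm holds its last target. There are 200 camera calls.

## Working session

There is one attempt and no reset: what is moved stays moved. The work goes in short steps, Python scripts to look and compute and a shell command to move; the robot and the scene stay as the last step left them, time stands still between calls to the robot, and variables do not carry over. Pictures are saved under pics/ and viewed, at most 10 in all, crops included, and the job is handed in when it is done.

```bash
mkdir -p pics; cat > h.py <<'E'
import numpy as np, cv2
from scipy.spatial.transform import Rotation as R
from plant import telemetry, snapshot, workorder, nets
def ray(s,uv,obs=None):
    u=(uv[0]-s['cx'])/s['fx']; v=(uv[1]-s['cy'])/s['fy']
    if 'mount' in s:
        r=np.hypot(u,v); d=np.array([np.sin(r)*u/r,np.sin(r)*v/r,np.cos(r)])
        M=np.array(s['mount']); Rt=R.from_euler('xyz',obs['orientation'],degrees=True).as_matrix()
        return Rt@M[:3,3]+np.array(obs['tool_pos']), Rt@M[:3,:3]@d
    Rm=cv2.Rodrigues(np.array(s['rvec'],float))[0]
    d=Rm.T@np.array([u,v,1]); return -Rm.T@np.array(s['tvec'],float).ravel(), d/np.linalg.norm(d)
def tri(rays):
    A=np.zeros((3,3));b=np.zeros(3)
    for o,d in rays:
        P=np.eye(3)-np.outer(d,d);A+=P;b+=P@o
    x=np.linalg.solve(A,b); return x,[float(np.linalg.norm((np.eye(3)-np.outer(d,d))@(x-o))) for o,d in rays]
def save(s,n): cv2.imwrite('pics/'+n,cv2.cvtColor(s['frame'],cv2.COLOR_RGB2BGR))
E
python3 - <<'E'
from h import *
o=telemetry.get_obs(); print(o)
S={}
for n in ['scene','side','wrist']:
    s=snapshot(n);S[n]=s;save(s,n+'1.png')
rs={}
for q in ['panel','left_grip','left_tip','right_grip','right_tip','hotplate','paella_pan','pepper_mill','garlic_keeper']:
    for n in S:
        l=nets.landmark_of(S[n],q)[:2]
        print(q,n,[(np.round(a['uv'],1).tolist(),round(a['confidence'],2)) for a in l])
        if l and l[0]['confidence']>.4: rs.setdefault(q,[]).append(ray(S[n],l[0]['uv'],o))
    if len(rs.get(q,[]))>1: x,e=tri(rs[q]);print('   ',q,x.round(4),np.round(e,4))
im=np.hstack([cv2.imread(f'pics/{n}1.png') for n in S]);
cv2.imwrite('pics/a.png',cv2.resize(np.vstack([np.hstack([cv2.imread('pics/scene1.png'),cv2.imread('pics/side1.png')]),np.hstack([cv2.imread('pics/wrist1.png'),np.zeros((420,560,3),np.uint8)])]),(800,600)))
E
```

```text
{'clock': 0.0, 'joint_pos': array([ 1.65084806e+01,  2.05913580e+01,  6.33556978e-01, -2.08608053e-02,
       -7.01341749e+01, -1.65052131e+01]), 'qvel': array([-0.07424864,  0.01831992, -0.01624587, -0.05100415, -0.03327068,
        0.02663569]), 'tau': array([-8.00930356e-04, -5.82726967e+01,  2.93058443e+01,  6.99745238e+00,
        6.93249181e-03, -2.06530804e-04]), 'tool_pos': array([6.74807581e-01, 2.08091720e-05, 4.03719327e-01]), 'orientation': array([ 1.79906242e+02, -7.33089268e-03, -9.00038311e+01]), 'force': array([-0.16640289, -0.05080764, -0.66146507]), 'moment': array([ 0.02213334,  0.0179354 , -0.04031577]), 'gripper_force': 0.0, 'opening': 0.08769315856640467}
panel scene [([300.8, 236.8], 0.63), ([290.3, 163.8], 0.43)]
panel side []
panel wrist []
left_grip scene [([353.0, 175.2], 0.8)]
left_grip side [([194.7, 214.4], 0.96)]
left_grip wrist []
    left_grip [0.5161 0.1691 0.1023] [0.0008 0.0008]
left_tip scene [([352.4, 181.4], 0.57)]
left_tip side [([204.1, 210.2], 0.76)]
left_tip wrist []
    left_tip [0.5407 0.1677 0.1026] [0.0009 0.0009]
right_grip scene [([289
[... 274 characters left out ...]
0.5206 -0.0007  0.0998] [0.0036 0.0029 0.0015]
hotplate scene [([352.1, 182.2], 0.75)]
hotplate side [([291.5, 232.3], 0.71)]
hotplate wrist []
    hotplate [0.6186 0.0785 0.109 ] [0.1004 0.1004]
paella_pan scene [([298.2, 237.3], 0.8), ([352.7, 180.2], 0.64)]
paella_pan side [([250.9, 248.9], 0.31)]
paella_pan wrist [([222.0, 248.3], 0.84)]
    paella_pan [0.7277 0.055  0.0861] [0.0009 0.0009]
pepper_mill scene [([214.6, 210.0], 0.87)]
pepper_mill side [([344.4, 308.9], 0.7)]
pepper_mill wrist [([329.2, 17.2], 0.92)]
    pepper_mill [ 0.611  -0.1986 -0.0034] [0.0031 0.0035 0.0005]
garlic_keeper scene [([415.0, 237.0], 0.73)]
garlic_keeper side [([289.5, 231.9], 0.22)]
garlic_keeper wrist []
```

View pics/a.png

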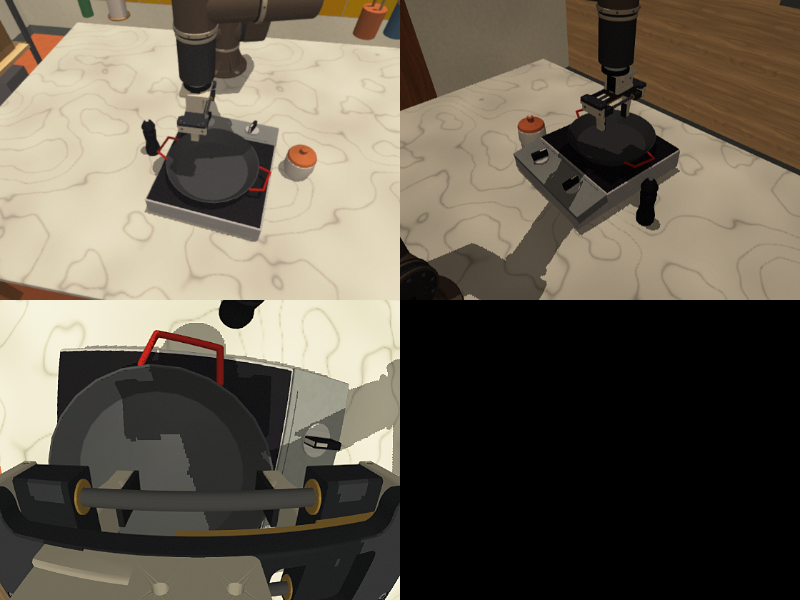

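The view shows both knobs' pointers facing roughly away from the robot, the mill on the right and the keeper on the left. Next I'll go above the right knob with a clockwise pre-turn.

```bash
python3 -m creep '[[[0,0.17,0,0,0.6],[0,0.17,0,0,0.6],[0,0.17,0,0,0.6],[0,0.17,0,0,0.6],[0,0.17,0,0,0.6],[0,0.02,0,0.079,0.6],[0,0,0,0.079,0.6],[0,0,0,0.079,0.6]]]'
python3 -m creep '[[[0,0,0,0.079,0.6],[0,0,0,0.079,0.6],[0,0,0,0.079,0.6],[0,0,0,0.079,0.6],[0,0,0,0.079,0.6],[0,0,0,0.079,0.6],[0,0,0,0.079,0.6],[0,0,0,0.079,0.6]]]'
python3 -m creep '[[[0,0,0,0.079,0.6],[0,0,0,0.052,0.6],[0,0,0,0,0.6],[0,0,0,0,0.6]]]'
cat > look.py <<'E'
from h import *
import sys
o=telemetry.get_obs(); print(o['tool_pos'].round(4),o['orientation'].round(1),o['joint_pos'].round(1),o['clock'])
S={n:snapshot(n) for n in ['scene','side','wrist']}
P={}
for q in ['left_grip','left_tip','right_grip','right_tip']:
    rs=[]
    for n in S:
        l=nets.landmark_of(S[n],q)[:1]
        if l and l[0]['confidence']>.35: rs.append(ray(S[n],l[0]['uv'],o)); print(q,n,np.round(l[0]['uv'],1),round(l[0]['confidence'],2))
    if len(rs)>1: x,e=tri(rs);print('   ',q,x.round(4),np.round(e,4))
for n in S: save(S[n],f'{n}_{sys.argv[1]}.png')
E
python3 look.py 2
```

```text
clock: 2.17
tool_pos: [0.5002, -0.0001, 0.4055]
orientation: [-179.9, 0.1, -111.6]
force: [1.1, 0.0, 0.9]
opening: 0.053
gripper_force: 0.0
clock: 2.83
tool_pos: [0.5009, -0.0, 0.4048]
orientation: [180.0, 0.0, -168.6]
force: [-0.8, -0.1, -0.1]
opening: 0.0527
gripper_force: 0.0
clock: 3.17
tool_pos: [0.5009, -0.0, 0.4048]
orientation: [180.0, 0.0, -179.8]
force: [-0.1, -0.3, 0.5]
opening: 0.0529
gripper_force: 0.0
[ 0.5009 -0.      0.4048] [ 180.     0.  -179.8] [  22.5    4.   -20.8   -0.   -65.2 -112.3] 3.1667
left_grip scene [353.2 175.6] 0.52
left_grip side [194.3 213. ] 0.84
    left_grip [0.5177 0.1706 0.1038] [0.0021 0.0021]
left_tip scene [352.9 180.6] 0.81
left_tip side [294.9 199.4] 0.59
left_tip wrist [438.4 235.8] 0.64
    left_tip [0.5977 0.1056 0.1468] [0.0622 0.1269 0.0828]
right_grip scene [292.2 162.8] 0.74
right_grip side [239.7 255.7] 0.89
right_grip wrist [275.9 192.2] 0.97
    right_grip [4.961e-01 1.000e-04 9.960e-02] [0.0037 0.0033 0.0013]
right_tip scene [290.6 167.7] 0.81
right_tip side [250.5 249.4] 0.61
right_tip wrist [274.9 221.7] 0.73
    right_tip [ 0.5221 -0.0018  0.1037] [0.0059 0.0061 0.0005]
```

```bash
python3 - <<'E'
from h import *
o=telemetry.get_obs(); s=snapshot('wrist')
def at(uv,z):
    a,d=ray(s,uv,o); return (a+d*(z-a[2])/d[2]).round(4)
print(at([275.9,192.2],.1016),at([274.9,221.7],.106))
for q in ['right_grip','right_tip']:
    m=nets.landmark_of(s,q)[0]['uv']; print(q,m,at(m,.1016 if 'grip' in q else .106))
c=cv2.imread('pics/wrist_2.png')[120:300,160:480]; cv2.imwrite('pics/c.png',cv2.resize(c,(800,450)))
E
```

```text
[ 0.4945 -0.0008  0.1016] [ 0.5207 -0.0017  0.106 ]
right_grip [275.3, 193.7] [ 0.4959 -0.0014  0.1016]
right_tip [271.0, 221.8] [ 0.5208 -0.0052  0.106 ]
```

View pics/c.png

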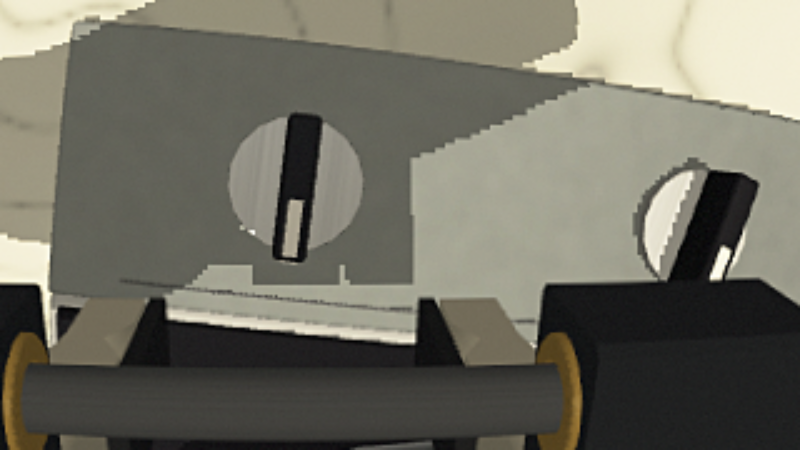

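Right bar is nearly along the panel x, about -6° in the world (crop pixel (305,115)→(290,262)), centred about (0.4965, 0.000). I'll descend and straddle it.

```bash
python3 -m creep '[[[0.022,0,0,0.067,0.5],[0,0,0.15,0,0.5],[0,0,0.15,0,0.5],[0,0,0.15,0,0.5],[0,0,0.1,0,0.5],[0,0,0.06,0,0.5],[0,0,0.03,0,0.5],[0,0,0.02,0,0.5]]]'
python3 -m creep '[[[0,0,0,0,0.2],[0,0,0,0,0.2],[0,0,0,0,0.2],[0,0,0,0,0.2],[0,0,0,0,0.2],[0,0,0,0,0.2]]]'
python3 look.py 3; cd pics; python3 -c "
import cv2,numpy as np
a=cv2.imread('wrist_3.png');b=cv2.imread('side_3.png')[150:330,150:390];b=cv2.resize(b,(560,420))
cv2.imwrite('d.png',cv2.resize(np.hstack([a,b]),(800,300)))"
```

```text
clock: 4.73
tool_pos: [0.4966, -0.0, 0.272]
orientation: [-180.0, -0.1, 174.0]
force: [1.2, 0.1, 0.1]
opening: 0.0437
gripper_force: 0.0
clock: 5.23
tool_pos: [0.4966, -0.0, 0.2731]
orientation: [180.0, 0.0, 174.0]
force: [0.9, 0.3, 0.9]
opening: 0.0179
gripper_force: 0.0
[ 0.4966 -0.      0.2731] [180.   0. 174.] [  22.7   11.3  -31.6    0.   -47.  -118.7] 5.2333
left_grip scene [353.5 177.6] 0.63
left_grip side [198.9 211.9] 0.63
left_grip wrist [541.5 247.5] 0.63
    left_grip [0.5218 0.1716 0.1015] [0.0024 0.0067 0.0082]
left_tip scene [349.9 179.7] 0.53
left_tip side [236.9 253.3] 0.73
    left_tip [0.5269 0.1154 0.0482] [0.0575 0.0575]
right_grip scene [292.7 160.4] 0.76
right_grip side [235.8 253.4] 0.62
right_grip wrist [277.7 260.2] 0.8
    right_grip [0.4925 0.0025 0.107 ] [0.0019 0.0005 0.0019]
right_tip scene [292.6 170. ] 0.57
right_tip wrist [277.3 308. ] 0.92
    right_tip [0.5236 0.0033 0.1024] [0.006 0.006]
```

View pics/d.png

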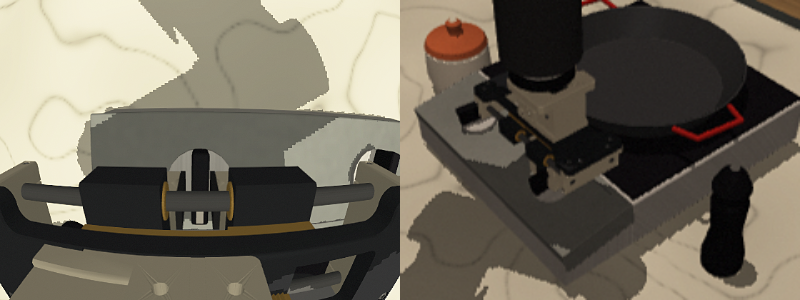

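The bar sits between the fingers (around (200,185)) with nothing else nearby. I'll turn it anticlockwise.

```bash
python3 -m creep '[[[0,0,0,-0.05,0.2],[0,0,0,-0.06,0.2],[0,0,0,-0.06,0.2],[0,0,0,-0.06,0.2],[0,0,0,-0.06,0.2],[0,0,0,-0.06,0.2],[0,0,0,-0.06,0.2],[0,0,0,-0.06,0.2]]]'
python3 -c "
from h import *
o=telemetry.get_obs();print(o['moment'].round(3),o['joint_pos'].round(1))"
python3 -m creep '[[[0,0,0,-0.06,0.2],[0,0,0,-0.06,0.2],[0,0,0,-0.06,0.2],[0,0,0,-0.06,0.2],[0,0,0,-0.06,0.2],[0,0,0,-0.06,0.2],[0,0,0,-0.06,0.2],[0,0,0,-0.06,0.2]]]'
python3 -c "
from h import *
o=telemetry.get_obs();print(o['moment'].round(3),o['joint_pos'].round(1))"
```

```text
clock: 6.65
tool_pos: [0.4974, 0.0011, 0.2727]
orientation: [180.0, 0.2, -143.5]
force: [2.6, 6.8, -4.7]
opening: 0.0177
gripper_force: 4.1
[ 2.562 -0.831 -0.047] [ 22.8  11.4 -31.5  -0.1 -46.9 -76.2]
clock: 7.32
tool_pos: [0.4969, 0.0009, 0.2727]
orientation: [-180.0, 0.1, -100.3]
force: [-0.4, 5.5, 0.4]
opening: 0.0173
gripper_force: 3.9
[ 2.038  0.298 -0.069] [ 22.8  11.4 -31.5  -0.1 -47.  -33. ]
```

```bash
cat > m.py <<'E'
from h import *
o=telemetry.get_obs();print('M',o['moment'].round(3),'q6',o['joint_pos'][5].round(1))
E
python3 -m creep '[[[0,0,0,-0.05,0.2],[0,0,0,-0.05,0.2],[0,0,0,-0.05,0.2],[0,0,0,-0.05,0.2],[0,0,0,-0.05,0.2],[0,0,0,-0.05,0.2]]]'; python3 m.py
python3 -m creep '[[[0,0,0,-0.04,0.2],[0,0,0,-0.04,0.2],[0,0,0,-0.04,0.2]]]';python3 m.py
python3 -m creep '[[[0,0,0,-0.04,0.2],[0,0,0,-0.03,0.2]]]';python3 m.py
```

```text
clock: 7.82
tool_pos: [0.4969, 0.0004, 0.2727]
orientation: [-179.9, 0.0, -73.3]
force: [1.0, 2.4, -1.4]
opening: 0.0173
gripper_force: 3.9
M [ 0.866 -0.19  -0.082] q6 -6.0
clock: 8.07
tool_pos: [0.497, 0.0003, 0.2728]
orientation: [-179.9, 0.0, -62.6]
force: [1.2, 1.5, -1.4]
opening: 0.0173
gripper_force: 3.6
M [ 0.5   -0.429 -0.095] q6 4.7
clock: 8.23
tool_pos: [0.497, 0.0003, 0.2728]
orientation: [-179.9, -0.0, -56.3]
force: [1.4, 1.3, -1.3]
opening: 0.0175
gripper_force: 22.2
M [ 0.138 -0.729 -0.674] q6 11.0
```

Hard end stop felt (Mz -0.67 Nm, right where it was expected). I'll back off within the slack, open, and rise.

```bash
python3 -m creep '[[[0,0,0,-0.01,0.2],[0,0,0,0.06,0.2],[0,0,0,0.05,0.3],[0,0,0,0,0.5],[0,0,0,0,0.5],[0,0,0,0,0.5],[0,0,0,0,0.5],[0,0,-0.1,0,0.5]]]'; python3 m.py
python3 -m creep '[[[0,0,-0.15,0,0.5],[0,0,-0.15,0,0.5],[0,0,-0.15,0,0.5],[0,0,-0.11,0,0.5],[0,0,0,0.079,0.5],[0,0,0,0.079,0.5],[0,0,0,0.079,0.5],[0,0,0,0.079,0.5]]]'
python3 -m creep '[[[0,0,0,0.079,0.5],[0,0,0,0.079,0.5],[0,0,0,0.079,0.5],[0,0,0,0.079,0.5],[0,0,0,0.079,0.5],[0,0,0,0.079,0.5],[0,0,0,0.079,0.5],[0,0,0,0.079,0.5]]]'
python3 -m creep '[[[0,0,0,0.079,0.5],[0,0,0,0.079,0.5],[0,0,0,0.079,0.5],[0,0,0,0.079,0.5],[0,0,0,0,0.5],[0,0,0,0,0.5]]]'
```

```text
clock: 8.9
tool_pos: [0.4952, -0.0004, 0.2898]
orientation: [179.7, 0.1, -65.4]
force: [-0.5, -0.2, -0.4]
opening: 0.0432
gripper_force: 0.0
M [0.017 0.109 0.001] q6 1.9
clock: 9.57
tool_pos: [0.4964, -0.0001, 0.4048]
orientation: [-180.0, 0.0, -94.2]
force: [-0.3, 0.4, 0.2]
opening: 0.0437
gripper_force: 0.0
clock: 10.23
tool_pos: [0.4964, -0.0001, 0.4046]
orientation: [180.0, -0.0, -151.0]
force: [-1.0, -0.5, 0.1]
opening: 0.0438
gripper_force: 0.0
clock: 10.73
tool_pos: [0.4965, -0.0001, 0.4046]
orientation: [-180.0, -0.0, -178.9]
force: [0.2, 1.4, 0.5]
opening: 0.0439
gripper_force: 0.0
```

```bash
python3 -m creep '[[[-0.016,0.169,0,0,0.5],[-0.016,0.169,0,0,0.5],[-0.016,0.169,0,0,0.5],[-0.016,0.169,0,0,0.5],[-0.016,0.169,0,0.079,0.5],[0,0,0,0,0.5],[0,0,0,0,0.5]]]'
python3 look.py 4; python3 - <<'E'
from h import *
o=telemetry.get_obs(); s=snapshot('wrist')
for q,z in [('left_grip',.1016),('left_tip',.106),('right_grip',.1016),('right_tip',.1)]:
    for m in nets.landmark_of(s,q)[:1]:
        a,d=ray(s,m['uv'],o); print(q,m['uv'],(a+d*(z-a[2])/d[2]).round(4),m['confidence'])
c=cv2.imread('pics/wrist_4.png')[120:300,80:400]; cv2.imwrite('pics/e.png',cv2.resize(c,(800,450)))
E
```

```text
clock: 11.32
tool_pos: [0.5102, 0.1708, 0.4042]
orientation: [-180.0, -0.0, 174.1]
force: [-1.0, -1.0, -0.3]
opening: 0.0441
gripper_force: 0.0
[0.5102 0.1708 0.4042] [-180.    -0.   174.1] [  39.4    7.7  -16.6   -0.   -65.7 -135.3] 11.3167
left_grip scene [352.3 176.3] 0.66
left_grip side [195.2 212.1] 0.56
left_grip wrist [280.3 202.7] 0.68
    left_grip [0.5175 0.171  0.1025] [0.0048 0.0041 0.0048]
left_tip scene [351.5 183.2] 0.61
left_tip side [206.4 214.7] 0.64
left_tip wrist [274.3 230.9] 0.57
    left_tip [0.5414 0.1645 0.0933] [0.0036 0.0037 0.0012]
right_grip scene [292.  164.4] 0.78
right_grip side [236.6 256.7] 0.81
right_grip wrist [103.  204.1] 0.93
    right_grip [0.4956 0.0008 0.0978] [0.0032 0.0028 0.0044]
right_tip scene [305.4 165.8] 0.78
right_tip side [229.9 250.9] 0.64
right_tip wrist [123.6 193.7] 0.9
    right_tip [0.4932 0.0297 0.0962] [0.0101 0.0045 0.0081]
left_tip [270.4, 230.1] [0.5373 0.1603 0.106 ] 0.84
right_grip [104.2, 204.4] [ 0.4962 -0.0021  0.1016] 0.86
right_tip [127.9, 193.1] [0.4885 0.027  0.1   ] 0.76
```

View pics/e.png

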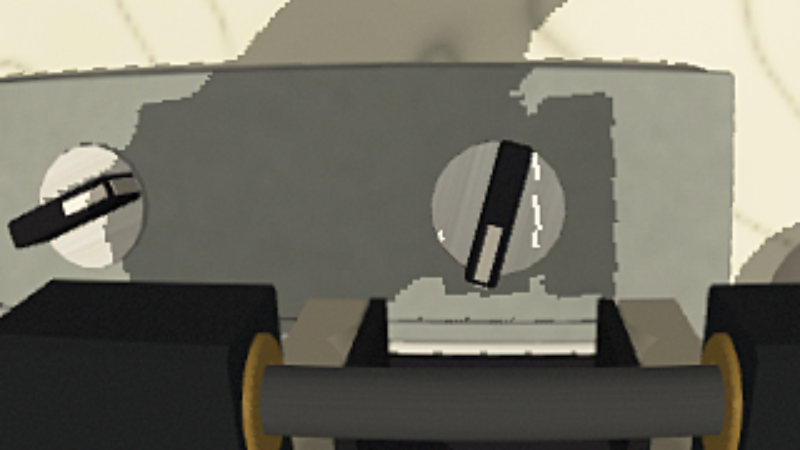

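The right knob now points left and slightly back at about 110°, as wanted. The left bar runs (518,142)→(480,285), another 15° clockwise, centred at about (0.5145, 0.170).

```bash
python3 -m creep '[[[-0.021,-0.005,0,0,0.5],[0,0,0,0.079,0.5],[0,0,0.1,0.079,0.5],[0,0,0.15,0.009,0.5],[0,0,0.15,0,0.5],[0,0,0.12,0,0.5],[0,0,0.05,0,0.5],[0,0,0,0,0.5]]]'
python3 look.py 5; python3 -c "
import cv2
cv2.imwrite('pics/f.png',cv2.imread('pics/wrist_5.png')[130:420,100:500])"
```

```text
clock: 12.98
tool_pos: [0.5138, 0.1673, 0.2884]
orientation: [-179.8, -0.1, 158.7]
force: [0.6, -0.0, 0.5]
opening: 0.0438
gripper_force: 0.0
[0.5138 0.1673 0.2884] [-1.798e+02 -1.000e-01  1.587e+02] [  38.8   14.2  -25.1   -0.   -51.  -150.1] 12.9833
left_grip scene [355.2 175.8] 0.54
left_grip side [195.5 214. ] 0.79
left_grip wrist [280.8 247.9] 0.65
    left_grip [0.516  0.1713 0.1008] [0.0031 0.0028 0.0038]
left_tip scene [352.1 182.2] 0.63
left_tip side [207.1 211.4] 0.66
    left_tip [0.544  0.165  0.1004] [0.0037 0.0037]
right_grip scene [292.1 165.7] 0.64
right_grip side [235. 257.] 0.93
right_grip wrist [ 54.1 293.6] 0.87
    right_grip [0.4938 0.0026 0.0953] [0.005  0.0034 0.0048]
right_tip scene [300.9 163.4] 0.64
right_tip side [228.3 255.7] 0.64
right_tip wrist [ 73.4 279.1] 0.78
    right_tip [0.4874 0.0232 0.0931] [0.0032 0.0029 0.0024]
```

View pics/f.png

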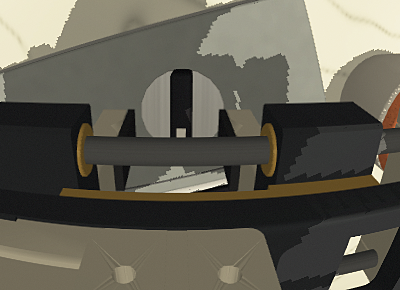

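The bar is parallel to and midway between the fingers (centre about (181,105)). I'll descend and turn.

```bash
python3 -m creep '[[[-0.005,0.006,0.04,0,0.5],[0,0,0.038,0,0.5],[0,0,0,0,0.2],[0,0,0,0,0.2],[0,0,0,0,0.2],[0,0,0,0,0.2],[0,0,0,0,0.2],[0,0,0,0,0.2]]]'; python3 m.py
python3 -m creep '[[[0,0,0,-0.05,0.2],[0,0,0,-0.06,0.2],[0,0,0,-0.06,0.2],[0,0,0,-0.06,0.2],[0,0,0,-0.06,0.2],[0,0,0,-0.06,0.2],[0,0,0,-0.06,0.2],[0,0,0,-0.06,0.2]]]'; python3 m.py
```

```text
clock: 14.4
tool_pos: [0.5157, 0.1685, 0.2753]
orientation: [180.0, 0.0, 158.7]
force: [0.6, -0.5, 0.3]
opening: 0.018
gripper_force: 0.0
M [-0.123 -0.106  0.021] q6 -150.1
clock: 15.07
tool_pos: [0.5166, 0.1699, 0.2755]
orientation: [179.9, 0.2, -158.8]
force: [2.0, 6.5, -4.5]
opening: 0.0174
gripper_force: 4.4
M [ 2.295 -1.163 -0.095] q6 -107.6
```

```bash
python3 -m creep '[[[0,0,0,-0.06,0.2],[0,0,0,-0.06,0.2],[0,0,0,-0.06,0.2],[0,0,0,-0.06,0.2],[0,0,0,-0.06,0.2],[0,0,0,-0.06,0.2],[0,0,0,-0.06,0.2],[0,0,0,-0.06,0.2]]]'; python3 m.py
python3 -m creep '[[[0,0,0,-0.06,0.2],[0,0,0,-0.06,0.2],[0,0,0,-0.06,0.2],[0,0,0,-0.06,0.2],[0,0,0,-0.06,0.2],[0,0,0,-0.06,0.2],[0,0,0,-0.06,0.2]]]'; python3 m.py
python3 -m creep '[[[0,0,0,-0.04,0.2],[0,0,0,-0.04,0.2],[0,0,0,-0.04,0.2]]]';python3 m.py
```

```text
clock: 15.73
tool_pos: [0.516, 0.1702, 0.2755]
orientation: [-180.0, 0.2, -115.6]
force: [-1.4, 8.8, -0.8]
opening: 0.0175
gripper_force: 3.5
M [ 3.301  0.546 -0.096] q6 -64.4
clock: 16.32
tool_pos: [0.5155, 0.1693, 0.2754]
orientation: [-179.9, 0.1, -77.8]
force: [-2.3, 3.8, 1.2]
opening: 0.0176
gripper_force: 3.9
M [ 1.589  0.99  -0.097] q6 -26.6
clock: 16.57
tool_pos: [0.5156, 0.1691, 0.2754]
orientation: [-179.9, 0.1, -67.0]
force: [-2.0, 3.2, 0.3]
opening: 0.0176
gripper_force: 3.6
M [ 1.059  0.592 -0.096] q6 -15.9
```

```bash
python3 -m creep '[[[0,0,0,-0.04,0.2],[0,0,0,-0.04,0.2],[0,0,0,-0.04,0.2],[0,0,0,-0.04,0.2]]]';python3 m.py
python3 -m creep '[[[0,0,0,-0.03,0.2],[0,0,0,-0.03,0.2]]]';python3 m.py
python3 -m creep '[[[0,0,0,-0.02,0.2],[0,0,0,-0.02,0.2]]]';python3 m.py
```

```text
clock: 16.9
tool_pos: [0.5158, 0.169, 0.2754]
orientation: [-179.9, 0.0, -52.6]
force: [0.3, 1.1, 0.4]
opening: 0.0175
gripper_force: 3.6
M [ 0.676 -0.008 -0.055] q6 -1.5
clock: 17.07
tool_pos: [0.5159, 0.1689, 0.2754]
orientation: [-179.9, 0.0, -47.3]
force: [0.7, 3.2, -1.2]
opening: 0.0177
gripper_force: 3.4
M [ 0.614 -0.24  -0.029] q6 3.9
clock: 17.23
tool_pos: [0.5159, 0.1689, 0.2754]
orientation: [-179.9, -0.0, -43.7]
force: [0.1, 1.8, -1.8]
opening: 0.0176
gripper_force: 9.2
M [ 0.594 -0.387 -0.256] q6 7.4
```

Contact with the stop is beginning, so I'll press a little more, then release and rise.

```bash
python3 -m creep '[[[0,0,0,-0.02,0.2],[0,0,0,-0.02,0.2],[0,0,0,0,0.2]]]';python3 m.py
python3 -m creep '[[[0,0,0,0.06,0.2],[0,0,0,0.05,0.3],[0,0,0,0,0.5],[0,0,0,0,0.5],[0,0,0,0,0.5],[0,0,0,0,0.5],[0,0,-0.1,0,0.5],[0,0,-0.15,0,0.5]]]'; python3 m.py
python3 -m creep '[[[0,0,-0.15,0,0.5],[0,0,-0.15,0,0.5],[0.1,0,-0.1,0,0.5],[0.1,0.1,0,0.079,0.5],[0,0,0,0.079,0.5],[0,0,0,0.079,0.5],[0,0,0,0,0.5]]]'
python3 look.py 6; python3 - <<'E'
from h import *
b=cv2.resize(cv2.imread('pics/side_6.png')[170:290,150:310],(560,420),interpolation=2); cv2.imwrite('pics/g.png',cv2.resize(np.hstack([cv2.imread('pics/wrist_6.png'),b]),(800,300)))
E
```

```text
clock: 17.48
tool_pos: [0.5159, 0.1689, 0.2753]
orientation: [-179.9, -0.0, -40.2]
force: [0.6, 3.4, -0.5]
opening: 0.0176
gripper_force: 21.4
M [ 0.679 -0.517 -0.679] q6 11.0
clock: 18.15
tool_pos: [0.5147, 0.1679, 0.3229]
orientation: [179.6, 0.0, -50.1]
force: [0.6, 0.2, 0.4]
opening: 0.0436
gripper_force: 0.0
M [ 0.016 -0.071  0.012] q6 1.1
clock: 18.73
tool_pos: [0.5258, 0.1244, 0.4053]
orientation: [-180.0, 0.0, -71.8]
force: [0.2, 0.6, -0.3]
opening: 0.0438
gripper_force: 0.0
[0.5258 0.1244 0.4053] [-180.     0.   -71.8] [ 34.1   7.8 -16.3  -0.  -65.8 -15.9] 18.7333
left_grip scene [354.7 175.3] 0.84
left_grip side [194.5 215. ] 0.69
left_grip wrist [271.5 244. ] 0.89
    left_grip [0.5154 0.1707 0.1001] [0.0024 0.0004 0.0026]
left_tip scene [363.1 176.1] 0.56
left_tip side [182.7 215.6] 0.76
left_tip wrist [275.4 269.6] 0.78
    left_tip [0.5023 0.197  0.0903] [0.0017 0.0017 0.0002]
right_grip scene [291.5 160.6] 0.75
right_grip side [237.7 253.5] 0.93
right_grip wrist [352.5  79.7] 0.69
    right_grip [0.4955 0.0014 0.1064] [0.0018 0.0014 0.0017]
right_tip scene [300.8 162.2] 0.55
right_tip side [231.7 251.6] 0.63
right_tip wrist [349.4 107. ] 0.69
    right_tip [0.4919 0.0237 0.1002] [0.0034 0.0057 0.0024]
```

View pics/g.png

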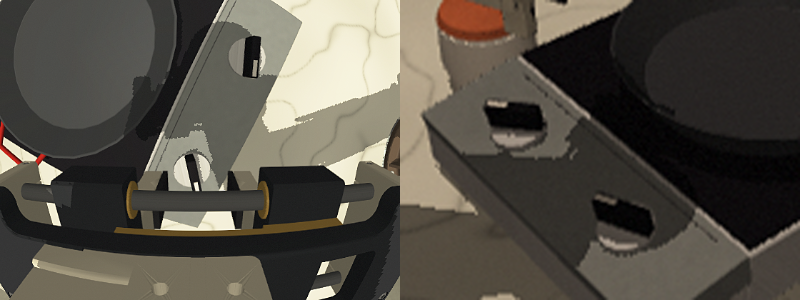

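Both pointers face left and back, with the left at about 122° and the right at about 108° relative to the panel by noisy image estimates. Both stops were firmly felt, and the robot is clear.

```bash
python3 -c "
from plant import workorder
print(workorder.close_job())"
```

```text
the job is handed in; nothing more can be done
None
```

I turned both heat knobs anticlockwise until I felt each end stop (about 0.67 Nm), kept the arm clear of the pan, mill and keeper, and handed the job in at about 19 s; the hand-in gave no verdict.

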